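# Put the spice tubes and seed vials back in their own racks

### The arm

A 6-joint arm with a two-finger parallel gripper is mounted at the origin on the work surface. World frame = base frame: x ahead of the robot, y to its left, z up, the work surface at z = 0. Lengths are in m, angles in rad, forces in N, time in s.
With the tool pointing down it reaches from about 0.35 to 0.975 m from the base axis. Payload 4.9 kg.
Tool frame: the origin (TCP) lies on the front face of the gripper's body, between the roots of the fingers; the fingertips stand 73 mm ahead of it and the grasp point (between the pads) lies 54 mm ahead of it; z points along the fingers, y is the line along which they close (so a half turn about z gives the same grasp; the last joint's range is limited). The gripper opens to 85 mm and grips with 20 to 120 N. Pads are 22 mm wide; open, the fingers measure 114 mm over their backs; the gripper's body (76 mm by 85 mm) begins 54 mm behind the grasp point. The pads swing forward as they close: fully open they stand 13 mm farther back than shut.
Start: joints at [1.029, 0.053, 1.613, -0, 1.476, -0.119], TCP at [0.256, 0.57, 0.304] pointing down, gripper open.
Joint ranges: [-3.01, 3.01], [-1.01, 2.22], [0.06, 2.58], [-1.02, 4.17], [0.09, 2.62], [-3.14, 3.14]. Speed limits (rad/s): [2.57, 2.57, 3.14, 3.14, 3.14, 3.14].

### API

Orientations are given as a rotation vector (axis times angle).
In Python, from station import status, imaging, order gives the robot as it stands.
- The arm moves only by the tool arm_command, never from a script. Its argument "increments" is a list of rows, each an object with "slide": the shift along the tool's x, y, z in m, a list of three; "spin": the turn about the tool's z in degrees; "gripper": the opening, from -1 (shut) to 1 (fully open). In form: [{"slide": [x, y, z], "spin": spin, "gripper": gripper}, ...]. A call has 1 to 8 rows; each row is the pose to reach, as a shift and turn from the pose commanded when the call began, along the tool's axes at that moment; what a row does not reach only later rows make up. A row lasts 1/12 s, in which the tool goes at most 41.7 mm and 7.16 degrees, less where a joint would pass 70% of its speed; a pose out of reach is approached as far as the arm can. A call with a gripper value outside its range is refused whole. The fingers move at their own pace and stop on an object; "newtons" is the grip in N (left out, the last holds). Time passes only in rows, so rows that repeat a pose let the fingers close. It gives the time, the measured TCP pose, the force, the opening and the grip force at its end, in the units of the state.
- status.get_obs(): the state, without advancing time (a new reading comes with each control period).
- imaging.get_image(name): name is "scene" or "top"; returns a dict with "frame" (400x640x3 uint8, red, green, blue), "vfov" (degrees; the focal length in pixels is half the picture's height over the tangent of half this angle, whatever the lens; pixels are square), "cx", "cy" (the principal point, pixels), "view" (4x4, takes a point from world to camera coordinates). Camera axes: x right, y up, looking along -z (the intrinsics and any distortion apply to the point x, -y, -z); pixel columns grow to the right and rows downward; lengths in m; the calibration is good to about 2 mm. A picture is of the moment at which its call begins. There is no depth.
- order.finish_job(): hands the job in; it is judged then, once.
The state is a dict: "t": time; "q": joint angles; "dq": joint speeds; "effort": joint torques, N m; "tool_pos": TCP position; "tool_rot": TCP orientation; "contact_force": force on the tool from outside, world axes, zero at the start; "wrist_torque": the same for the moment, N m; "opening": finger opening in m; "grip_force": force on a finger pad.
Only numpy, scipy, OpenCV 4.12 (cv2) and the standard library are available. Lean on these libraries where they do the work, as an engineer would, in place of code of your own. Each camera call takes 0.05 s, during which the arm holds its last target. There are 200 camera calls.

### The job

Two slim spice tubes have been put in the rack for the wide seed vials, and the two vials that belong there stand on the bench. Move the two slim tubes to free holes of the slim-tube rack and put both loose vials in the holes they free, so that every tube and vial stands upright, fully down in its own rack. They are glass: lower them in gently, do not tip them over, and leave the tubes and vials that are already in place, and the other things on the bench, where they are.

Things in the scene. Friction and masses are not known exactly. Their poses are not given: they have to be found in the camera images.
- tube_rack: wooden rack for slim tubes, fixed: 15 mm base board that tubes stand on, 12 mm deck with its top 60 mm above the bench; 130 mm (own x) by 216 mm (own y); 2 x 3 round deck holes of 33 mm, 62 mm apart: hole0..2 at x = -31 mm, y = -62, 0, +62; hole3..5 at x = +31 mm. Holes 0, 2, 4 hold tubes, 1, 3, 5 are free. Origin: centre of its underside
- vial_rack: wooden rack for wide vials, fixed, built alike (15 mm base board, deck top 60 mm above the bench); 172 mm (own x) by 192 mm (own y); 2 x 2 round holes of 49 mm, 80 mm apart: hole0, 1 at x = -40 mm (y = -40, +40), hole2, 3 at x = +40 mm. Two holes hold vials; the other two, any of the four, the stray tubes. Origin: centre of its underside
- tube_a: slim amber-glass spice tube with a plain aluminium cap, 28 mm diameter (cap 29 mm, the top 22 mm), 140 mm tall, about 90 g; origin: centre of its flat underside, z along its axis (up). Stands in its right place in the tube rack from the start
- tube_b: slim amber-glass spice tube with a plain aluminium cap, 28 mm diameter (cap 29 mm, the top 22 mm), 140 mm tall, about 90 g; origin: centre of its flat underside, z along its axis (up). Stands in its right place in the tube rack from the start
- tube_c: slim amber-glass spice tube with a plain aluminium cap, 28 mm diameter (cap 29 mm, the top 22 mm), 140 mm tall, about 90 g; origin: centre of its flat underside, z along its axis (up). Stands in its right place in the tube rack from the start
- stray_a: slim amber-glass spice tube with a plain aluminium cap, 28 mm diameter (cap 29 mm, the top 22 mm), 140 mm tall, about 90 g; origin: centre of its flat underside, z along its axis (up). At the start it stands loosely, upright, in a vial-rack hole, where it does not belong
- stray_b: slim amber-glass spice tube with a plain aluminium cap, 28 mm diameter (cap 29 mm, the top 22 mm), 140 mm tall, about 90 g; origin: centre of its flat underside, z along its axis (up). At the start it stands loosely, upright, in a vial-rack hole, where it does not belong
- vial_a: wide amber-glass seed vial with a plain aluminium cap, 44 mm diameter (cap 45 mm, the top 20 mm), 110 mm tall, about 160 g; origin: centre of its flat underside, z along its axis (up). Stands in its right place in the vial rack from the start
- vial_b: wide amber-glass seed vial with a plain aluminium cap, 44 mm diameter (cap 45 mm, the top 20 mm), 110 mm tall, about 160 g; origin: centre of its flat underside, z along its axis (up). Stands in its right place in the vial rack from the start
- loose_a: wide amber-glass seed vial with a plain aluminium cap, 44 mm diameter (cap 45 mm, the top 20 mm), 110 mm tall, about 160 g; origin: centre of its flat underside, z along its axis (up). At the start it stands upright on the bench, between the racks
- loose_b: wide amber-glass seed vial with a plain aluminium cap, 44 mm diameter (cap 45 mm, the top 20 mm), 110 mm tall, about 160 g; origin: centre of its flat underside, z along its axis (up). At the start it stands upright on the bench, between the racks
- tube_rack_hole1 (a point): free hole: centre of this tube-rack hole's mouth, at the top of the deck, 45 mm above the base board a tube stands on; z up
- tube_rack_hole3 (a point): free hole: centre of this tube-rack hole's mouth, at the top of the deck, 45 mm above the base board a tube stands on; z up
- tube_rack_hole5 (a point): free hole: centre of this tube-rack hole's mouth, at the top of the deck, 45 mm above the base board a tube stands on; z up
- vial_rack_hole0 (a point): centre of this vial-rack hole's mouth, at the top of the deck, 45 mm above the base board a vial stands on; z up
- vial_rack_hole1 (a point): centre of this vial-rack hole's mouth, at the top of the deck, 45 mm above the base board a vial stands on; z up
- vial_rack_hole2 (a point): centre of this vial-rack hole's mouth, at the top of the deck, 45 mm above the base board a vial stands on; z up
- vial_rack_hole3 (a point): centre of this vial-rack hole's mouth, at the top of the deck, 45 mm above the base board a vial stands on; z up
- dredger: steel flour dredger with a pierced domed top, 63 mm diameter, 98 mm tall, on the bench between the racks; origin under its centre. Bystander
- wash_cup: white ceramic egg-wash cup, 68 mm across the rim, 55 mm tall, on the bench between the racks; origin under its centre. Bystander
- oil_bottle: green olive-oil bottle with a steel pourer, 60 mm diameter up to 150 mm, 246 mm tall in all: it stands upright between the racks at the far side, taller than anything else handled here; origin under its centre. Bystander
- loaf: crusty oval loaf, 200 mm long (own x), 96 mm wide, 90 mm high, at the far side; origin under its centre. Bystander

How it is judged:
At the end, for the whole second after the job is handed in: Both stray tubes in tube-rack holes and both loose vials in vial-rack holes: within 6 mm of the hole's centre, foot 11 to 19 mm above the bench, within 0.1 rad of upright, at rest; the other tubes and vials upright within 10 mm of their start, the bystanders within 30 mm ((horizontal distance between stray_a and tube_rack_hole1 below 0.006 m or horizontal distance between stray_a and tube_rack_hole3 below 0.006 m or horizontal distance between stray_a and tube_rack_hole5 below 0.006 m) and height (world z) of stray_a between 0.011 and 0.019 m and angle between each of stray_a, stray_b, loose_a, loose_b, tube_a, tube_b, tube_c, vial_a, vial_b's own z axis and vertical below 0.1 rad and linear speed of each of stray_a, stray_b, loose_a, loose_b, tube_a, tube_b, tube_c, vial_a, vial_b below 0.02 m/s and (horizontal distance between stray_b and tube_rack_hole1 below 0.006 m or horizontal distance between stray_b and tube_rack_hole3 below 0.006 m or horizontal distance between stray_b and tube_rack_hole5 below 0.006 m) and height (world z) of stray_b between 0.011 and 0.019 m and (horizontal distance between loose_a and vial_rack_hole0 below 0.006 m or horizontal distance between loose_a and vial_rack_hole1 below 0.006 m or horizontal distance between loose_a and vial_rack_hole2 below 0.006 m or horizontal distance between loose_a and vial_rack_hole3 below 0.006 m) and height (world z) of loose_a between 0.011 and 0.019 m and (horizontal distance between loose_b and vial_rack_hole0 below 0.006 m or horizontal distance between loose_b and vial_rack_hole1 below 0.006 m or horizontal distance between loose_b and vial_rack_hole2 below 0.006 m or horizontal distance between loose_b and vial_rack_hole3 below 0.006 m) and height (world z) of loose_b between 0.011 and 0.019 m and distance of each of tube_a, tube_b, tube_c, vial_a, vial_b from where it was at the start of the episode below 0.01 m and distance of each of dredger, wash_cup, oil_bottle, loaf from where it was at the start of the episode below 0.03 m); the robot touches nothing.
It fails at once if a tube or vial that already stands in its right hole is pulled out or pushed over (moved more than 20 mm) (distance of any of tube_a, tube_b, tube_c, vial_a, vial_b from where it was at the start of the episode above 0.02 m).
It fails at once if a tube or vial is tipped over (more than 40 degrees) (angle between any of tube_a, tube_b, tube_c, stray_a, stray_b, vial_a, vial_b, loose_a, loose_b's own z axis and vertical above 0.7 rad).
It fails at once if a tube or vial is rammed into a rack (more than 60 N between them) (contact force between any of stray_a, stray_b, loose_a, loose_b and tube_rack above 60 N or contact force between any of stray_a, stray_b, loose_a, loose_b and vial_rack above 60 N).
It fails at once if a tube or vial is let fall into its hole (faster than 0.5 m/s with its foot below 55 mm, more than 60 mm from its start) ((height (world z) of stray_a below 0.055 m and distance of stray_a from where it was at the start of the episode above 0.06 m and linear speed of stray_a above 0.5 m/s) or (height (world z) of stray_b below 0.055 m and distance of stray_b from where it was at the start of the episode above 0.06 m and linear speed of stray_b above 0.5 m/s) or (height (world z) of loose_a below 0.055 m and distance of loose_a from where it was at the start of the episode above 0.06 m and linear speed of loose_a above 0.5 m/s) or (height (world z) of loose_b below 0.055 m and distance of loose_b from where it was at the start of the episode above 0.06 m and linear speed of loose_b above 0.5 m/s)).
It fails at once if a bystander on the bench is shoved aside (more than 30 mm) (distance of any of dredger, wash_cup, oil_bottle, loaf from where it was at the start of the episode above 0.03 m).
It also fails if it takes over 72 s, if anything falls off the work surface, if the arm or the gripper's body presses on something with over 40 N, if the wrist force passes 120 N, or if a joint passes its speed limit or range.

## Working session

There is one attempt and no reset: what is moved stays moved. The work goes in short steps, Python scripts to look and compute and a tool call to move; the robot and the scene stay as the last step left them, time stands still between calls to the robot, and variables do not carry over. Pictures are saved under pics/ and viewed, at most 12 in all, crops included, and the job is handed in when it is done.

Besides the shell and the picture viewer there is one more tool, called after "Call:" by a JSON object that holds its "api" and its "payload", one argument or row to a line. arm_command: Moves the arm, as the interface text tells. Its arguments: {"type":"object","properties":{"increments":{"type":"array","items":{"type":"object","properties":{"slide":{"type":"array","items":{"type":"number"}},"spin":{"type":"number"},"gripper":{"type":"number"}}}},"newtons":{"type":"number"}},"required":["increments"]}

```bash
mkdir -p pics
python3 - <<'E'
from station import status, imaging
import cv2,numpy as np,pickle
o=status.get_obs(); print(o)
for n in("scene","top"):
    d=imaging.get_image(n); print(n,{k:v for k,v in d.items() if k!="frame"})
    pickle.dump(d,open(f"{n}0.pkl","wb"))
    cv2.imwrite(f"pics/{n}0.png",cv2.resize(d["frame"][:,:,::-1],(800,500),interpolation=cv2.INTER_CUBIC))
E
```

```text
{'t': 0.0, 'q': array([ 1.02901862e+00,  5.33512953e-02,  1.61427717e+00,  8.22157915e-06,
        1.47600404e+00, -1.18993296e-01]), 'dq': array([ 6.85531222e-04,  1.76281608e-04, -7.13337204e-04, -4.77024432e-04,
        5.03806551e-04,  3.90255641e-05]), 'effort': array([-1.17653258e-04, -3.93684053e+01, -3.70173526e+01, -2.41246507e-04,
        7.21282893e-03, -3.72272530e-05]), 'tool_pos': array([0.25618865, 0.56956611, 0.30267637]), 'tool_rot': array([-6.59033532e-01, -3.07100374e+00,  3.02608573e-03]), 'contact_force': array([ 0.29445964,  0.19636335, -0.06029156]), 'wrist_torque': array([0.00257537, 0.03063604, 0.01965033]), 'grip_force': 0.0, 'opening': 0.08554570646680788}
scene {'vfov': 57.72470769941627, 'cx': 322.50099125469796, 'cy': 203.63764603902894, 'view': array([[ 0.83395503,  0.55176757, -0.00845945, -0.50317979],
       [-0.44109981,  0.6757438 ,  0.590594  ,  0.23230789],
       [ 0.33158704, -0.48879738,  0.80692451, -1.12313146],
       [ 0.        ,  0.        ,  0.        ,  1.        ]])}
top {'vfov': 57.12168710684548, 'cx': 316.28239154280874, 'cy': 203.7005140362652, 'view': array([[-0.01852771, -0.99959369, -0.02166037,  0.02463738],
       [ 0.99588361, -0.02037281,  0.08832209, -0.60685938],
       [-0.08872749, -0.0199348 ,  0.99585643, -0.99904994],
       [ 0.        ,  0.        ,  0.        ,  1.        ]])}
```

View pics/top0.png

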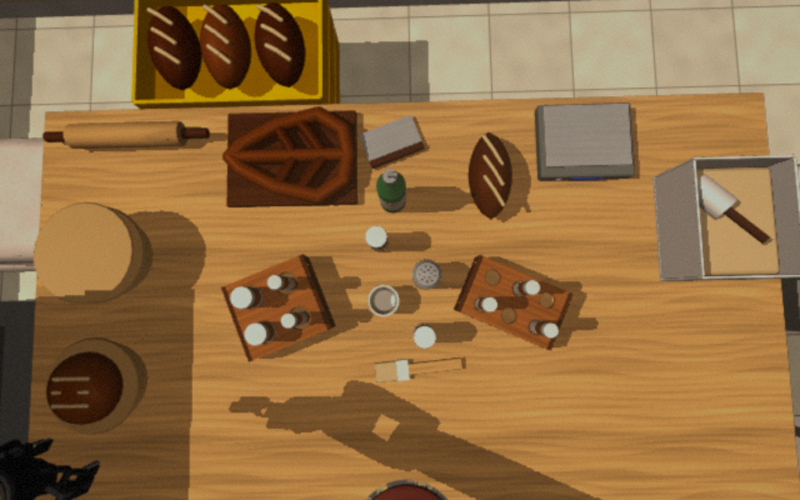

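View pics/scene0.png

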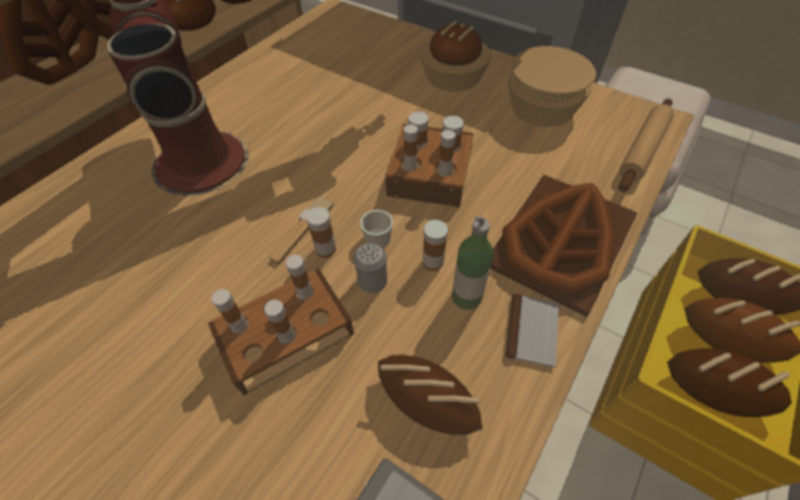

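Top picture: vial rack at about (278,307) of 800x500, tube rack at (513,303), vials at (376,237) and (424,337). The bottle is at (391,190). I'll enlarge the racks.

Run:
```python
import cv2,pickle,numpy as np
t=pickle.load(open("top0.pkl","rb"))["frame"][:,:,::-1]; s=pickle.load(open("scene0.pkl","rb"))["frame"][:,:,::-1]
def crop(im,x,y,w,h,k):
    c=cv2.resize(im[y:y+h,x:x+w],None,fx=k,fy=k,interpolation=cv2.INTER_CUBIC)
    c=cv2.convertScaleAbs(c,alpha=1.5,beta=15)
    for i in range(0,w,10): cv2.line(c,(i*k,0),(i*k,8 if i%50 else 20),(0,255,255),1); 
    for i in range(0,h,10): cv2.line(c,(0,i*k),(8 if i%50 else 20,i*k),(0,255,255),1)
    return c
a=crop(t,170,200,100,95,4); b=crop(t,362,200,100,95,4)
cv2.imwrite("pics/tc.png",np.hstack([a,b]))
cv2.imwrite("pics/sc.png",np.hstack([crop(s,160,195,130,125,3)[:375],crop(s,300,85,130,125,3)[:375]]))
```

```text
(no output)
```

View pics/tc.png

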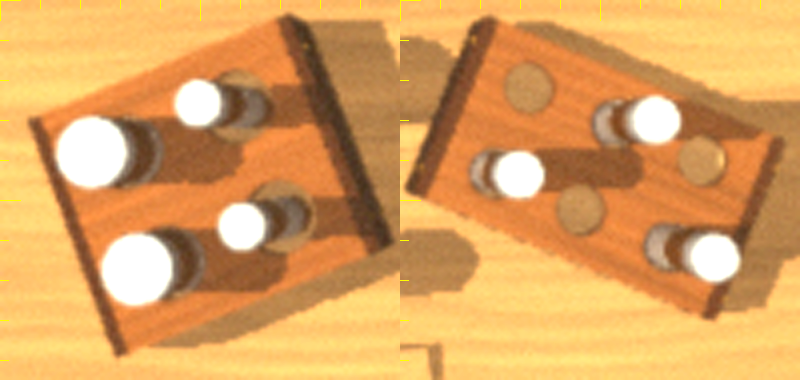

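View pics/sc.png

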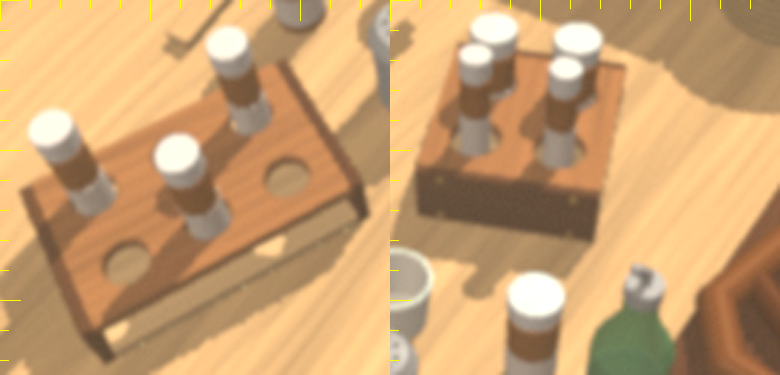

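Crops: free tube-rack holes in the top view at about (394,221), (407,252) and (437,240) px. Strays have caps at (219,226) and (230,256), and the vial caps are at (193,238) and (204,267). Next I'll fit the racks using cap and hole centroids from both views.

```bash
cat > h.py <<'E'
import cv2,numpy as np,pickle
class Cam:
    def __init__(s,d):
        s.im=d["frame"]; s.V=d["view"]; s.f=200/np.tan(np.radians(d["vfov"]/2)); s.c=np.array([d["cx"],d["cy"]])
    def proj(s,P):
        p=np.atleast_2d(P)@s.V[:3,:3].T+s.V[:3,3]
        return np.c_[p[:,0],-p[:,1]]/-p[:,2:]*s.f+s.c
    def back(s,uv,z):
        u=(np.array(uv)-s.c)/s.f; R=s.V[:3,:3]; r=R.T@np.array([u[0],-u[1],-1]); o=-R.T@s.V[:3,3]
        return (o+r*(z-o[2])/r[2])[:2]
    def white(s,seed,w=9):
        x,y=np.round(seed).astype(int); 
        m=((s.im.min(2)>115)&(s.im.max(2).astype(int)-s.im.min(2)<60)).astype(np.uint8)
        n,l,st,c=cv2.connectedComponentsWithStats(m,connectivity=4); k=l[y,x]
        return (c[k],st[k,4]) if k else (None,0)
A=np.linspace(0,2*np.pi,40,endpoint=False)
def ring(x,y,z,r): return np.c_[x+r*np.cos(A),y+r*np.sin(A),0*A+z]
def cen(poly):
    m=cv2.moments(poly.astype(np.float32)); return np.array([m['m10'],m['m01']])/m['m00']
def capc(c,x,y,zt,r,h): # silhouette centroid, area
    p=cv2.convexHull(np.r_[c.proj(ring(x,y,zt,r)),c.proj(ring(x,y,zt-h,r))].astype(np.float32))
    return cen(p),cv2.contourArea(p)
def holec(c,x,y,r):
    a,p=cv2.intersectConvexConvex(c.proj(ring(x,y,.06,r)).astype(np.float32),c.proj(ring(x,y,.048,r)).astype(np.float32)); return cen(p),a
E
python3 - <<'E'
from h import *
T=Cam(pickle.load(open("top0.pkl","rb")));S=Cam(pickle.load(open("scene0.pkl","rb")))
items={"tubeL":("t",(392,243),(236,212),.155),"tubeM":("t",(426,229),(220,247),.155),"tubeR":("t",(440,264),(178,238),.155),
"vA":("v",(193,238),(335,94),.125),"vB":("v",(204,267),(362,97),.125),"sA":("t",(219,226),(359,110),.155),"sB":("t",(230,256),(328,104),.155),
"looseF":("v",(301,190),(347,184),.11),"looseN":("v",(339,269),(254,174),.11)}
for k,(ty,a,b,z) in items.items():
    r,h=(.0145,.022) if ty=="t" else (.0225,.02)
    for n,c,sd in(("T",T,a),("S",S,b)):
        w,ar=c.white(sd); g=c.back(sd if w is None else w,z-h/4); cc,ca=capc(c,*g,z,r,h)
        if w is not None:
            for _ in range(5):
                cc,ca=capc(c,*g,z,r,h); g=g+c.back(w,z)-c.back(cc,z)
        print(k,n,w,ar,round(ca,1),g.round(4))
for u in((394,221.2),(406.6,252),(437.2,239.6)): print("hole",T.back(u,.057).round(4))
for u in((202,282.4),(255.7,253.7)): print("holeS",S.back(u,.057).round(4))
E
```

```text
tubeL T [391.38317757 243.10280374] 107 131.4 [ 0.4966 -0.1707]
tubeL S [234.93277311 208.86554622] 119 211.7 [ 0.4928 -0.1643]
tubeM T [425.48648649 229.54954955] 111 140.8 [ 0.528  -0.2548]
tubeM S [218.42753623 245.69565217] 138 245.5 [ 0.5251 -0.2489]
tubeR T [440.07207207 263.92792793] 111 149.6 [ 0.4444 -0.2862]
tubeR S [176.0979021  236.98601399] 143 247.7 [ 0.4405 -0.2806]
vA T [192.48945148 237.67510549] 237 292.3 [0.5189 0.3281]
vA S [332.39153439  96.64550265] 189 218.4 [0.4439 0.2935]
vB T [203.88284519 266.89121339] 239 296.0 [0.4448 0.2982]
vB S [362.09230769  97.46923077] 130 220.8 [0.5162 0.3358]
sA T [219.1010101  225.33333333] 99 136.9 [0.548  0.2517]
sA S [358.23333333 107.13333333] 60 136.7 [0.5446 0.2612]
sB T [230.01980198 256.15841584] 101 137.3 [0.472  0.2244]
sB S [332.39153439  96.64550265] 189 129.3 [0.4641 0.2611]
looseF T [300.31578947 188.86842105] 228 250.7 [0.6401 0.0521]
looseF S [348.14222222 182.84888889] 225 321.2 [0.6384 0.0585]
looseN T [339.284 269.352] 250 260.8 [ 0.4318 -0.0441]
looseN S [252.03614458 171.82730924] 249 307.0 [ 0.425  -0.0392]
hole [ 0.5531 -0.1958]
hole [ 0.4704 -0.2262]
hole [ 0.5018 -0.3087]
holeS [ 0.5052 -0.3077]
holeS [ 0.5559 -0.1937]
```

Run:
```python
from h import *
T=Cam(pickle.load(open("top0.pkl","rb")));S=Cam(pickle.load(open("scene0.pkl","rb")))
items={"tubeL":("t",(392,243),(236,212),.155),"tubeM":("t",(426,229),(220,247),.155),"tubeR":("t",(440,264),(178,238),.155),
"vA":("v",(193,238),(362,97),.125),"vB":("v",(204,267),(335,94),.125),"sA":("t",(219,226),(359,110),.155),"sB":("t",(230,256),(328,104),.155),
"looseF":("v",(301,190),(347,184),.11),"looseN":("v",(339,269),(254,174),.11)}
for k,(ty,a,b,z) in items.items():
    r=.0145 if ty=="t" else .0225
    for n,c,sd in(("T",T,a),("S",S,b)):
        w,ar=c.white(sd); 
        if w is None: print(k,n,"none");continue
        g=c.back(w,z); p=cv2.contourArea(c.proj(ring(*g,z,r)).astype(np.float32))
        print(k,n,w.round(1),ar,round(p,1),g.round(4))
S2=S.im[85:125,318:376]
for y in range(90,122,2): print(y,' '.join("%3d"%v for v in S.im[y,320:374:1].min(1)))
# color profile of a tube cap in scene, vertical
print(S.im[200:225,235]);
```

```text
tubeL T [391.4 243.1] 107 114.4 [ 0.4968 -0.169 ]
tubeL S [234.9 208.9] 119 125.4 [ 0.4998 -0.169 ]
tubeM T [425.5 229.5] 111 114.0 [ 0.5278 -0.2521]
tubeM S [218.4 245.7] 138 155.0 [ 0.5315 -0.2521]
tubeR T [440.1 263.9] 111 117.1 [ 0.4452 -0.2831]
tubeR S [176.1 237. ] 143 147.0 [ 0.4484 -0.2832]
vA T [192.5 237.7] 237 248.0 [0.5188 0.3248]
vA S [362.1  97.5] 130 130.5 [0.5221 0.324 ]
vB T [203.9 266.9] 239 253.8 [0.4454 0.2952]
vB S [332.4  96.6] 189 129.3 [0.4509 0.2823]
sA T [219.1 225.3] 99 109.6 [0.5476 0.2488]
sA S [358.2 107.1] 60 64.2 [0.5508 0.2491]
sB T [230.  256.2] 101 112.2 [0.4724 0.2218]
sB S [332.4  96.6] 189 59.1 [0.4717 0.249 ]
looseF T [300.3 188.9] 228 236.3 [0.6391 0.0516]
looseF S [348.1 182.8] 225 225.3 [0.6424 0.0511]
looseN T [339.3 269.4] 250 252.1 [ 0.4324 -0.0438]
looseN S [252.  171.8] 249 208.1 [ 0.432  -0.0452]
90  87  87  86  85  86  86  87  90 102 119 133 139 142 143 144 145 143 141 137 126 108  90  81  81  82  81  77  71  66  62  62  57  56  56  55  56  55  55  55  54  53  52  52  53  52  52  53  55  54  55  54  55  55  55
92  86  86  87  87  87  8
[... 2946 characters left out ...]
  51  47  42  37  33  30  34  41  46  49  50  47  40  34  30  30  36  45  57  61  55  49  49  51  53  54
120  39  38  38  32  30  30  30  29  31  30  29  29  29  36  41  47  52  53  53  52  52  53  55  53  51  54  52  50  43  41  40  36  32  29  27  28  28  27  30  27  29  32  42  55  60  61  59  57  53  50  51  51  53  54
[[164 128  83]
 [165 128  84]
 [166 130  89]
 [166 140 109]
 [170 155 137]
 [173 164 149]
 [174 164 151]
 [173 162 149]
 [173 162 149]
 [173 163 149]
 [173 163 149]
 [173 162 149]
 [174 163 149]
 [167 157 144]
 [148 137 126]
 [117 108  98]
 [ 98  90  81]
 [ 94  86  77]
 [ 95  86  78]
 [ 94  84  74]
 [ 88  74  62]
 [ 79  60  44]
 [ 74  51  32]
 [ 74  50  31]
 [ 75  51  31]]
```

```bash
cat > go.py <<'E'
import sys,numpy as np
from station import status
from scipy.spatial.transform import Rotation as Ro
# usage: go.py x y z  -> slide from measured pose; prints pose and closing-axis angle
def rel(*t):
    o=status.get_obs(); R=Ro.from_rotvec(o["tool_rot"]).as_matrix()
    print("t %.2f"%o["t"],"pos",o["tool_pos"].round(4),"yaxis deg %.2f"%np.degrees(np.arctan2(R[1,1],R[0,1])),"tilt",R[:2,2].round(4),"F",o["contact_force"].round(1),"open %.4f"%o["opening"],"grip %.1f"%o["grip_force"])
    for a in t: print("slide",(R.T@(np.array(a)-o["tool_pos"])).round(4))
if __name__=="__main__": rel(*np.array(sys.argv[1:],float).reshape(-1,3))
E
python3 go.py .549 .249 .304 .549 .249 .194
python3 - <<'E'
from h import *
T=Cam(pickle.load(open("top0.pkl","rb")))
print("bottle",T.back((312,141),.24),T.back((313,165),0.08),"cup",T.back((307,240),.055),"dredger",T.back((341.5,219),.09))
E
```

```text
t 0.10 pos [0.2562 0.5696 0.3028] yaxis deg 65.78 tilt [-0.001  -0.0016] F [-0.4 -0.3 -0. ] open 0.0855 grip 0.0
slide [-0.3986 -0.1723 -0.001 ]
slide [-0.3986 -0.1721  0.109 ]
bottle [0.72978661 0.01554071] [0.70656132 0.01859785] cup [0.50707355 0.0390791 ] dredger [ 0.56023343 -0.05346916]
```

Call:
{"api": "arm_command", "payload": {
  "increments": [
    {"slide": [-0.3986,-0.1723,-0.001],"spin": 66,"gripper": 0.2},
    {"slide": [-0.3986,-0.1723,-0.001],"spin": 66,"gripper": 0.2},
    {"slide": [-0.3986,-0.1723,-0.001],"spin": 66,"gripper": 0.2},
    {"slide": [-0.3986,-0.1723,-0.001],"spin": 66,"gripper": 0.2},
    {"slide": [-0.3986,-0.1723,-0.001],"spin": 66,"gripper": 0.2},
    {"slide": [-0.3986,-0.1723,-0.001],"spin": 66,"gripper": 0.2},
    {"slide": [-0.3986,-0.1723,-0.001],"spin": 66,"gripper": 0.2},
    {"slide": [-0.3986,-0.1723,-0.001],"spin": 66,"gripper": 0.2}
  ],
  "newtons": 30
}}

```text
t: 0.77
tool_pos: [0.482, 0.3219, 0.3042]
tool_rot: [-2.058, -2.373, 0.001]
contact_force: [0.5, 0.3, 0.4]
opening: 0.051
grip_force: 0.0
```

```bash
python3 go.py .549 .249 .304 .549 .249 .194
```

```text
t 0.77 pos [0.482  0.3219 0.3042] yaxis deg 8.13 tilt [-0.0005 -0.0002] F [0.5 0.3 0.4] open 0.0510 grip 0.0
slide [-0.0817  0.056   0.0002]
slide [-0.0817  0.0561  0.1102]
```

Call:
{"api": "arm_command", "payload": {
  "increments": [
    {"slide": [-0.0817,0.056,0],"spin": 8.3,"gripper": 0.2},
    {"slide": [-0.0817,0.056,0],"spin": 8.3,"gripper": 0.2},
    {"slide": [-0.0817,0.056,0],"spin": 8.3,"gripper": 0.2},
    {"slide": [-0.0817,0.056,0],"spin": 8.3,"gripper": 0.2}
  ]
}}

```text
t: 1.1
tool_pos: [0.5505, 0.2484, 0.3039]
tool_rot: [2.223, 2.22, -0.002]
contact_force: [-0.5, 0.3, 0.4]
opening: 0.0513
grip_force: 0.0
```

```bash
python3 go.py .549 .249 .304 .549 .249 .194
```

```text
t 1.10 pos [0.5505 0.2484 0.3039] yaxis deg -0.08 tilt [-0.0006 -0.0009] F [-0.5  0.3  0.4] open 0.0513 grip 0.0
slide [ 0.0006 -0.0015 -0.0001]
slide [ 0.0007 -0.0014  0.1099]
```

Call:
{"api": "arm_command", "payload": {
  "increments": [
    {"slide": [0.0006,-0.0015,0.04],"gripper": 0.2},
    {"slide": [0.0006,-0.0015,0.075],"gripper": 0.2},
    {"slide": [0.0006,-0.0015,0.1],"gripper": 0.2},
    {"slide": [0.0006,-0.0015,0.11],"gripper": 0.2},
    {"slide": [0.0006,-0.0015,0.11],"gripper": 0.2},
    {"slide": [0.0006,-0.0015,0.11],"gripper": -1},
    {"slide": [0.0006,-0.0015,0.11],"gripper": -1},
    {"slide": [0.0006,-0.0015,0.11],"gripper": -1}
  ],
  "newtons": 30
}}

```text
validation failed for argument at $.in...
```

```bash
python3 go.py
```

```text
t 1.10 pos [0.5505 0.2484 0.3039] yaxis deg -0.08 tilt [-0.0006 -0.0009] F [-0.5  0.3  0.4] open 0.0513 grip 0.0
```

Spin seems to be required.

Call:
{"api": "arm_command", "payload": {
  "increments": [
    {"slide": [0.0006,-0.0015,0.04],"spin": 0,"gripper": 0.2},
    {"slide": [0.0006,-0.0015,0.075],"spin": 0,"gripper": 0.2},
    {"slide": [0.0006,-0.0015,0.1],"spin": 0,"gripper": 0.2},
    {"slide": [0.0006,-0.0015,0.11],"spin": 0,"gripper": 0.2},
    {"slide": [0.0006,-0.0015,0.11],"spin": 0,"gripper": 0.2},
    {"slide": [0.0006,-0.0015,0.11],"spin": 0,"gripper": -1},
    {"slide": [0.0006,-0.0015,0.11],"spin": 0,"gripper": -1},
    {"slide": [0.0006,-0.0015,0.11],"spin": 0,"gripper": -1}
  ],
  "newtons": 30
}}

```text
t: 1.77
tool_pos: [0.5483, 0.2525, 0.1975]
tool_rot: [2.216, 2.224, 0.006]
contact_force: [-0.7, -0.2, -0.6]
opening: 0.028
grip_force: 29.6
```

```bash
python3 go.py
```

```text
t 1.77 pos [0.5483 0.2525 0.1975] yaxis deg 0.20 tilt [0.0042 0.0015] F [-0.7 -0.2 -0.6] open 0.0280 grip 29.6
```

Call:
{"api": "arm_command", "payload": {
  "increments": [
    {"slide": [0,0,0],"spin": 0,"gripper": -1},
    {"slide": [0,0,0],"spin": 0,"gripper": -1},
    {"slide": [0,0,-0.02],"spin": 0,"gripper": -1},
    {"slide": [0,0,-0.055],"spin": 0,"gripper": -1},
    {"slide": [0,0,-0.095],"spin": 0,"gripper": -1},
    {"slide": [0,0,-0.135],"spin": 0,"gripper": -1},
    {"slide": [0,0,-0.166],"spin": 0,"gripper": -1},
    {"slide": [0,0,-0.166],"spin": 0,"gripper": -1}
  ]
}}

```text
t: 2.43
tool_pos: [0.5493, 0.2525, 0.3711]
tool_rot: [2.213, 2.22, 0.022]
contact_force: [0.5, -0.5, 0.7]
opening: 0.0283
grip_force: 29.9
```

```bash
python3 go.py
python3 - <<'E'
from station import imaging
from h import *
import time
for n in("top","scene"):
    d=imaging.get_image(n); pickle.dump(d,open(n+"1.pkl","wb")); c=Cam(d); print(n,c.white(c.proj([.548,.25,.155+.166])[0]), c.proj([.548,.25,.321]))
E
python3 go.py .553 -.195 .36
```

```text
t 2.43 pos [0.5493 0.2525 0.3711] yaxis deg 0.17 tilt [0.0149 0.0047] F [ 0.5 -0.5  0.7] open 0.0283 grip 29.9
top (array([196.22, 222.32]), np.int32(100)) [[194.79128116 222.67703486]]
scene (array([362.82142857,  45.35714286]), np.int32(56)) [[362.66309911  46.19757583]]
t 2.53 pos [0.5476 0.252  0.3632] yaxis deg 0.17 tilt [0.0043 0.0014] F [-0.3 -0.6 -1.3] open 0.0283 grip 29.9
slide [-0.447   0.004   0.0026]
```

Run:
```python
from h import *
a=pickle.load(open("top1.pkl","rb"))["frame"][195:255,160:260,::-1]; b=pickle.load(open("scene1.pkl","rb"))["frame"][20:80,320:420,::-1]
c=cv2.convertScaleAbs(cv2.resize(np.hstack([a,b]),None,fx=4,fy=4,interpolation=cv2.INTER_CUBIC),alpha=1.5,beta=15); cv2.imwrite("pics/g1.png",c)
```

```text
(no output)
```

View pics/g1.png

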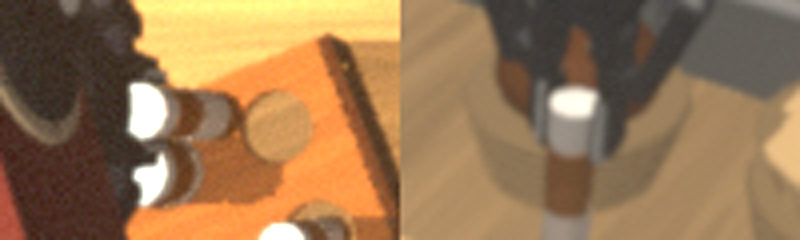

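```bash
python3 - <<'E'
from h import *
S=Cam(pickle.load(open("scene1.pkl","rb"))); T=Cam(pickle.load(open("top1.pkl","rb")))
for z in (.318,.321,.324): print(S.back((362.8,45.36),z))
print(S.back((358.23,107.13),.155),"vhole",T.back((229.1,226.1),.057))
E
python3 go.py .552 -.1925 .363
```

```text
[0.5442242  0.25770866]
[0.54657607 0.25310261]
[0.54892793 0.24849656]
[0.5507585  0.24913558] vhole [0.54845353 0.24965647]
t 2.53 pos [0.5476 0.252  0.3632] yaxis deg 0.17 tilt [0.0043 0.0014] F [-0.3 -0.6 -1.3] open 0.0283 grip 29.9
slide [-4.445e-01  3.000e-03 -4.000e-04]
```

Call:
{"api": "arm_command", "payload": {
  "increments": [
    {"slide": [-0.03,0.0005,0],"spin": 0,"gripper": -1},
    {"slide": [-0.07,0.001,0],"spin": 0,"gripper": -1},
    {"slide": [-0.11,0.001,0],"spin": 0,"gripper": -1},
    {"slide": [-0.15,0.002,0],"spin": 0,"gripper": -1},
    {"slide": [-0.19,0.003,0],"spin": 0,"gripper": -1},
    {"slide": [-0.23,0.003,0],"spin": 0,"gripper": -1},
    {"slide": [-0.27,0.004,0],"spin": 0,"gripper": -1},
    {"slide": [-0.31,0.005,0],"spin": 0,"gripper": -1}
  ]
}}

```text
t: 3.2
tool_pos: [0.5519, -0.0598, 0.3578]
tool_rot: [-2.215, -2.222, 0.003]
contact_force: [1.0, 0.5, -1.1]
opening: 0.0277
grip_force: 29.8
```

Call:
{"api": "arm_command", "payload": {
  "increments": [
    {"slide": [-0.04,0,0],"spin": 0,"gripper": -1},
    {"slide": [-0.08,0,0],"spin": 0,"gripper": -1},
    {"slide": [-0.115,0.001,0.01],"spin": 0,"gripper": -1},
    {"slide": [-0.13,0.001,0.03],"spin": 0,"gripper": -1},
    {"slide": [-0.1345,0.001,0.06],"spin": 0,"gripper": -1},
    {"slide": [-0.1345,0.001,0.09],"spin": 0,"gripper": -1},
    {"slide": [-0.1345,0.001,0.105],"spin": 0,"gripper": -1},
    {"slide": [-0.1345,0.001,0.105],"spin": 0,"gripper": -1}
  ]
}}

```text
t: 3.87
tool_pos: [0.5511, -0.1914, 0.2472]
tool_rot: [-2.209, -2.215, 0.007]
contact_force: [-0.5, 0.9, -1.0]
opening: 0.0279
grip_force: 29.8
```

Run:
```python
from station import imaging
from h import *
import go
go.rel()
for n in("top","scene"):
    d=imaging.get_image(n); pickle.dump(d,open(n+"2.pkl","wb"))
go.rel([.554,-.1925,.258])
T=Cam(pickle.load(open("top2.pkl","rb"))); S=Cam(pickle.load(open("scene2.pkl","rb")))
a=T.im[205:265,355:455,::-1]; b=S.im[195:255,220:320,::-1]
c=cv2.convertScaleAbs(cv2.resize(np.vstack([np.hstack([a,b])]),None,fx=4,fy=4,interpolation=cv2.INTER_CUBIC),alpha=1.5,beta=15); cv2.imwrite("pics/g2.png",c)
```

```text
t 3.87 pos [ 0.5511 -0.1914  0.2472] yaxis deg 0.14 tilt [-0.0126  0.0063] F [-0.5  0.9 -1. ] open 0.0279 grip 29.8
t 3.97 pos [ 0.5536 -0.1922  0.2534] yaxis deg 0.18 tilt [-0.0039  0.0019] F [-0.2  0.   0.6] open 0.0279 grip 29.8
slide [-0.0003  0.0004 -0.0046]
```

View pics/g2.png

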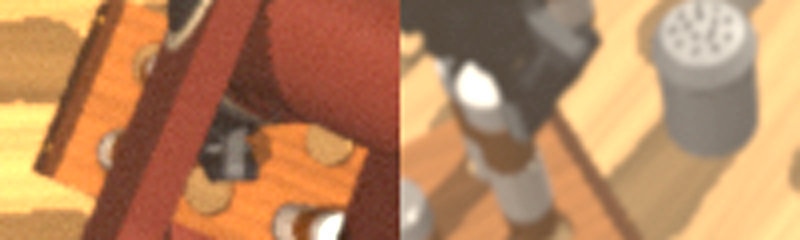

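Run:
```python
from h import *
S=Cam(pickle.load(open("scene2.pkl","rb"))); S0=Cam(pickle.load(open("scene0.pkl","rb")))
out=[]
k=8
for c in (S0,S):
    o=cv2.resize(c.im[222:272,232:280,::-1],None,fx=k,fy=k,interpolation=cv2.INTER_CUBIC); o=cv2.convertScaleAbs(o,alpha=1.5,beta=15)
    out.append(o)
def dr(o,P,col):
    q=((S.proj(P)-[232,222]+.5)*k-.5).round().astype(np.int32); cv2.polylines(o,[q],True,col,1)
for o in out: dr(o,ring(.5559,-.1937,.06,.0165),(0,255,0))
dr(out[1],ring(.5559,-.1937,.071,.014),(255,0,0)); dr(out[1],ring(.5559,-.1937,.115,.014),(255,0,0))
cv2.imwrite("pics/g3.png",np.hstack(out))
```

```text
(no output)
```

View pics/g3.png

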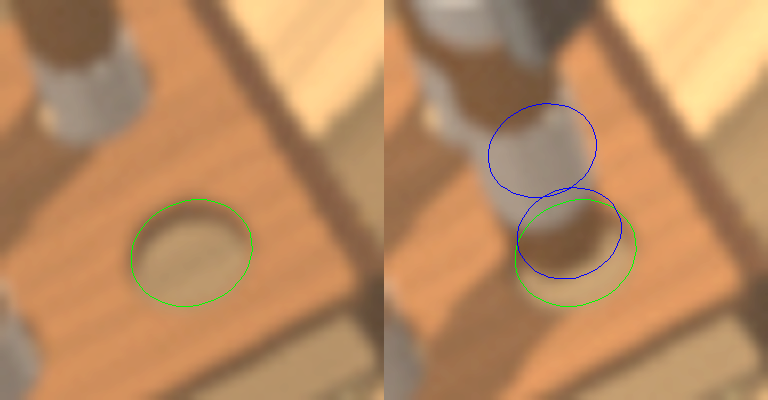

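Call:
{"api": "arm_command", "payload": {
  "increments": [
    {"slide": [0.001,0.0015,0],"spin": 0,"gripper": -1},
    {"slide": [0.001,0.0015,0],"spin": 0,"gripper": -1},
    {"slide": [0.001,0.0015,0.006],"spin": 0,"gripper": -1},
    {"slide": [0.001,0.0015,0.012],"spin": 0,"gripper": -1},
    {"slide": [0.001,0.0015,0.018],"spin": 0,"gripper": -1},
    {"slide": [0.001,0.0015,0.024],"spin": 0,"gripper": -1},
    {"slide": [0.001,0.0015,0.03],"spin": 0,"gripper": -1},
    {"slide": [0.001,0.0015,0.03],"spin": 0,"gripper": -1}
  ]
}}

```text
t: 4.63
tool_pos: [0.5552, -0.1912, 0.2234]
tool_rot: [-2.216, -2.223, 0.002]
contact_force: [-0.2, 0.1, -1.8]
opening: 0.0283
grip_force: 29.9
```

```bash
python3 go.py
```

```text
t 4.63 pos [ 0.5552 -0.1912  0.2234] yaxis deg 0.18 tilt [-0.003   0.0015] F [-0.2  0.1 -1.8] open 0.0283 grip 29.9
```

Call:
{"api": "arm_command", "payload": {
  "increments": [
    {"slide": [0,0,0.007],"spin": 0,"gripper": -1},
    {"slide": [0,0,0.014],"spin": 0,"gripper": -1},
    {"slide": [0,0,0.02],"spin": 0,"gripper": -1},
    {"slide": [0,0,0.025],"spin": 0,"gripper": -1},
    {"slide": [0,0,0.0285],"spin": 0,"gripper": -1},
    {"slide": [0,0,0.0295],"spin": 0,"gripper": -1},
    {"slide": [0,0,0.0295],"spin": 0,"gripper": -1},
    {"slide": [0,0,0.0295],"spin": 0,"gripper": -1}
  ]
}}

```text
t: 5.3
tool_pos: [0.5562, -0.1919, 0.1972]
tool_rot: [2.218, 2.225, -0.001]
contact_force: [-3.1, 0.9, 5.2]
opening: 0.0281
grip_force: 30.4
```

```bash
python3 go.py
```

```text
t 5.30 pos [ 0.5562 -0.1919  0.1972] yaxis deg 0.18 tilt [ 0.0001 -0.0006] F [-3.1  0.9  5.2] open 0.0281 grip 30.4
```

Call:
{"api": "arm_command", "payload": {
  "increments": [
    {"slide": [0,0,0],"spin": 0,"gripper": 0.1},
    {"slide": [0,0,0],"spin": 0,"gripper": 0.1},
    {"slide": [0,0,0],"spin": 0,"gripper": 0.1},
    {"slide": [0,0,0],"spin": 0,"gripper": 0.1},
    {"slide": [0,0,-0.03],"spin": 0,"gripper": 0.1},
    {"slide": [0,0,-0.07],"spin": 0,"gripper": 0.1},
    {"slide": [0,0,-0.11],"spin": 0,"gripper": 0.1},
    {"slide": [0.04,0,-0.11],"spin": 0,"gripper": 0.1}
  ]
}}

```text
t: 5.97
tool_pos: [0.5589, -0.1569, 0.3165]
tool_rot: [2.213, 2.206, 0.006]
contact_force: [1.6, 0.2, 1.6]
opening: 0.0467
grip_force: 0.0
```

```bash
python3 go.py .475 .221 .31
```

```text
t 5.97 pos [ 0.5589 -0.1569  0.3165] yaxis deg -0.18 tilt [ 0.0149 -0.0091] F [1.6 0.2 1.6] open 0.0467 grip 0.0
slide [ 0.3776 -0.0852  0.0019]
```

Call:
{"api": "arm_command", "payload": {
  "increments": [
    {"slide": [0.04,-0.01,0],"spin": 0,"gripper": 0.1},
    {"slide": [0.08,-0.02,0],"spin": 0,"gripper": 0.1},
    {"slide": [0.12,-0.03,0],"spin": 0,"gripper": 0.1},
    {"slide": [0.16,-0.04,0],"spin": 0,"gripper": 0.1},
    {"slide": [0.2,-0.05,0],"spin": 0,"gripper": 0.1},
    {"slide": [0.24,-0.06,0],"spin": 0,"gripper": 0.1},
    {"slide": [0.28,-0.07,0],"spin": 0,"gripper": 0.1},
    {"slide": [0.32,-0.08,0],"spin": 0,"gripper": 0.1}
  ]
}}

```text
t: 6.63
tool_pos: [0.474, 0.1699, 0.3062]
tool_rot: [2.218, 2.224, 0.001]
contact_force: [0.2, 0.5, 0.1]
opening: 0.0472
grip_force: 0.0
```

Call:
{"api": "arm_command", "payload": {
  "increments": [
    {"slide": [0.035,-0.005,0],"spin": 0,"gripper": 0.1},
    {"slide": [0.05,-0.006,0],"spin": 0,"gripper": 0.1},
    {"slide": [0.05,-0.006,0],"spin": 0,"gripper": 0.1},
    {"slide": [0.05,-0.006,0],"spin": 0,"gripper": 0.1},
    {"slide": [0.05,-0.006,0],"spin": 0,"gripper": 0.1}
  ]
}}

```text
t: 7.05
tool_pos: [0.4688, 0.2175, 0.3059]
tool_rot: [2.218, 2.224, -0.001]
contact_force: [0.6, -0.4, -0.5]
opening: 0.0467
grip_force: 0.0
```

```bash
python3 go.py .474 .222 .194
```

```text
t 7.05 pos [0.4688 0.2175 0.3059] yaxis deg 0.16 tilt [-0.0002 -0.0006] F [ 0.6 -0.4 -0.5] open 0.0467 grip 0.0
slide [0.0046 0.0052 0.1119]
```

Call:
{"api": "arm_command", "payload": {
  "increments": [
    {"slide": [0.0045,0.005,0.02],"spin": 0,"gripper": 0.1},
    {"slide": [0.0045,0.005,0.055],"spin": 0,"gripper": 0.1},
    {"slide": [0.0045,0.005,0.09],"spin": 0,"gripper": 0.1},
    {"slide": [0.0045,0.005,0.108],"spin": 0,"gripper": 0.1},
    {"slide": [0.0045,0.005,0.111],"spin": 0,"gripper": 0.1},
    {"slide": [0.0045,0.005,0.111],"spin": 0,"gripper": 0.1}
  ]
}}

```text
t: 7.55
tool_pos: [0.4733, 0.2212, 0.1937]
tool_rot: [-2.219, -2.222, 0.005]
contact_force: [-0.9, 0.0, 0.5]
opening: 0.0473
grip_force: 0.0
```

Call:
{"api": "arm_command", "payload": {
  "increments": [
    {"slide": [0,0,0],"spin": 0,"gripper": -1},
    {"slide": [0,0,0],"spin": 0,"gripper": -1},
    {"slide": [0,0,0],"spin": 0,"gripper": -1},
    {"slide": [0,0,0],"spin": 0,"gripper": -1}
  ]
}}

```text
t: 7.88
tool_pos: [0.4749, 0.2229, 0.1975]
tool_rot: [2.217, 2.223, 0.006]
contact_force: [-0.3, 0.3, 3.5]
opening: 0.0282
grip_force: 30.0
```

```bash
python3 go.py
```

```text
t 7.88 pos [0.4749 0.2229 0.1975] yaxis deg 0.17 tilt [0.004  0.0011] F [-0.3  0.3  3.5] open 0.0282 grip 30.0
```

Call:
{"api": "arm_command", "payload": {
  "increments": [
    {"slide": [0,0,-0.02],"spin": 0,"gripper": -1},
    {"slide": [0,0,-0.055],"spin": 0,"gripper": -1},
    {"slide": [0,0,-0.095],"spin": 0,"gripper": -1},
    {"slide": [0,0,-0.135],"spin": 0,"gripper": -1},
    {"slide": [0,0,-0.165],"spin": 0,"gripper": -1},
    {"slide": [0,0,-0.165],"spin": 0,"gripper": -1},
    {"slide": [0,0,-0.165],"spin": 0,"gripper": -1}
  ]
}}

```text
t: 8.47
tool_pos: [0.4745, 0.2229, 0.3637]
tool_rot: [2.216, 2.223, 0.009]
contact_force: [1.0, 0.3, -1.3]
opening: 0.0283
grip_force: 30.1
```

Run:
```python
from station import imaging
from h import *
import go
ds={n:imaging.get_image(n) for n in("top","scene")}
for n,d in ds.items():
    pickle.dump(d,open(n+"3.pkl","wb")); c=Cam(d)
    for nm,g in(("strayA",(.5535,-.195)),("L",(.4968,-.169)),("M",(.5278,-.2521)),("R",(.4452,-.2831))):
        w,a=c.white(c.proj([*g,.155])[0]); print(n,nm,a,None if w is None else c.back(w,.155).round(4))
go.rel([.5037,-.3067,.36])
```

```text
top strayA 108 [ 0.5544 -0.1955]
top L 61 [ 0.4956 -0.1692]
top M 115 [ 0.5279 -0.252 ]
top R 116 [ 0.4452 -0.283 ]
scene strayA 131 [ 0.5584 -0.196 ]
scene L 0 None
scene M 137 [ 0.5315 -0.252 ]
scene R 141 [ 0.4485 -0.2831]
t 8.57 pos [0.4733 0.2225 0.3591] yaxis deg 0.19 tilt [-0.0014 -0.0005] F [ 0.4  0.4 -1.7] open 0.0285 grip 30.1
slide [-0.5293  0.0287 -0.0007]
```

Call:
{"api": "arm_command", "payload": {
  "increments": [
    {"slide": [-0.035,0.002,0],"spin": 0,"gripper": -1},
    {"slide": [-0.075,0.004,0],"spin": 0,"gripper": -1},
    {"slide": [-0.115,0.006,0],"spin": 0,"gripper": -1},
    {"slide": [-0.155,0.008,0],"spin": 0,"gripper": -1},
    {"slide": [-0.195,0.01,0],"spin": 0,"gripper": -1},
    {"slide": [-0.235,0.012,0],"spin": 0,"gripper": -1},
    {"slide": [-0.275,0.014,0],"spin": 0,"gripper": -1},
    {"slide": [-0.315,0.017,0],"spin": 0,"gripper": -1}
  ]
}}

```text
t: 9.23
tool_pos: [0.4906, -0.094, 0.3575]
tool_rot: [-2.215, -2.222, 0.003]
contact_force: [0.5, 0.5, -0.9]
opening: 0.0281
grip_force: 30.0
```

Call:
{"api": "arm_command", "payload": {
  "increments": [
    {"slide": [-0.04,0.002,0],"spin": 0,"gripper": -1},
    {"slide": [-0.08,0.004,0],"spin": 0,"gripper": -1},
    {"slide": [-0.12,0.006,0],"spin": 0,"gripper": -1},
    {"slide": [-0.16,0.008,0],"spin": 0,"gripper": -1},
    {"slide": [-0.195,0.01,0.01],"spin": 0,"gripper": -1},
    {"slide": [-0.21,0.012,0.03],"spin": 0,"gripper": -1},
    {"slide": [-0.215,0.0125,0.065],"spin": 0,"gripper": -1},
    {"slide": [-0.215,0.0125,0.095],"spin": 0,"gripper": -1}
  ]
}}

```text
t: 9.9
tool_pos: [0.5038, -0.3086, 0.2614]
tool_rot: [-2.218, -2.22, 0.001]
contact_force: [0.1, 0.6, -2.7]
opening: 0.0277
grip_force: 30.0
```

Call:
{"api": "arm_command", "payload": {
  "increments": [
    {"slide": [0,0,0],"spin": 0,"gripper": -1},
    {"slide": [0,0,0],"spin": 0,"gripper": -1},
    {"slide": [0,0,0],"spin": 0,"gripper": -1}
  ]
}}

```text
t: 10.15
tool_pos: [0.5051, -0.3071, 0.2657]
tool_rot: [2.217, 2.225, 0.0]
contact_force: [0.8, 0.2, -0.1]
opening: 0.0279
grip_force: 30.0
```

```bash
python3 go.py .5032 -.3078 .265
```

```text
t 10.15 pos [ 0.5051 -0.3071  0.2657] yaxis deg 0.20 tilt [0.0001 0.    ] F [ 0.8  0.2 -0.1] open 0.0279 grip 30.0
slide [-0.0007 -0.0019  0.0007]
```

Correct and lower; foot is 83 mm up now.

Call:
{"api": "arm_command", "payload": {
  "increments": [
    {"slide": [-0.0007,-0.0018,0],"spin": 0,"gripper": -1},
    {"slide": [-0.0007,-0.0018,0.01],"spin": 0,"gripper": -1},
    {"slide": [-0.0007,-0.0018,0.018],"spin": 0,"gripper": -1},
    {"slide": [-0.0007,-0.0018,0.024],"spin": 0,"gripper": -1},
    {"slide": [-0.0007,-0.0018,0.03],"spin": 0,"gripper": -1},
    {"slide": [-0.0007,-0.0018,0.036],"spin": 0,"gripper": -1},
    {"slide": [-0.0007,-0.0018,0.042],"spin": 0,"gripper": -1},
    {"slide": [-0.0007,-0.0018,0.042],"spin": 0,"gripper": -1}
  ]
}}

```text
t: 10.82
tool_pos: [0.5024, -0.3075, 0.2211]
tool_rot: [-2.216, -2.223, 0.001]
contact_force: [-0.4, -0.0, -1.3]
opening: 0.0282
grip_force: 30.1
```

```bash
python3 go.py .5032 -.3078 .1975
```

```text
t 10.82 pos [ 0.5024 -0.3075  0.2211] yaxis deg 0.18 tilt [-0.0024  0.0019] F [-0.4 -0.  -1.3] open 0.0282 grip 30.1
slide [-0.0004  0.0008  0.0236]
```

Call:
{"api": "arm_command", "payload": {
  "increments": [
    {"slide": [0,0,0.007],"spin": 0,"gripper": -1},
    {"slide": [0,0,0.014],"spin": 0,"gripper": -1},
    {"slide": [0,0,0.02],"spin": 0,"gripper": -1},
    {"slide": [0,0,0.024],"spin": 0,"gripper": -1},
    {"slide": [0,0,0.026],"spin": 0,"gripper": -1},
    {"slide": [0,0,0.0265],"spin": 0,"gripper": -1},
    {"slide": [0,0,0.0265],"spin": 0,"gripper": -1}
  ]
}}

```text
t: 11.4
tool_pos: [0.5032, -0.3083, 0.1976]
tool_rot: [2.218, 2.225, -0.001]
contact_force: [-2.0, 1.2, 4.8]
opening: 0.0277
grip_force: 30.7
```

```bash
python3 go.py .5032 -.3078 .1975
```

```text
t 11.40 pos [ 0.5032 -0.3083  0.1976] yaxis deg 0.18 tilt [-0.0001 -0.0007] F [-2.   1.2  4.8] open 0.0277 grip 30.7
slide [0.0005 0.     0.0001]
```

Call:
{"api": "arm_command", "payload": {
  "increments": [
    {"slide": [0,0,0],"spin": 0,"gripper": 0.1},
    {"slide": [0,0,0],"spin": 0,"gripper": 0.1},
    {"slide": [0,0,0],"spin": 0,"gripper": 0.1},
    {"slide": [0,0,0],"spin": 0,"gripper": 0.1},
    {"slide": [0,0,-0.03],"spin": 0,"gripper": 0.1},
    {"slide": [0,0,-0.07],"spin": 0,"gripper": 0.1},
    {"slide": [0,0,-0.11],"spin": 0,"gripper": 0.1},
    {"slide": [0,0,-0.11],"spin": 0,"gripper": 0.1}
  ]
}}

```text
t: 12.07
tool_pos: [0.5057, -0.3099, 0.3172]
tool_rot: [2.206, 2.214, 0.003]
contact_force: [0.4, -0.0, 2.0]
opening: 0.0472
grip_force: 0.0
```

Run:
```python
from station import imaging
from h import *
import go
ds={n:imaging.get_image(n) for n in("top","scene")}
for n,d in ds.items():
    pickle.dump(d,open(n+"4.pkl","wb")); c=Cam(d)
    for nm,g,z in(("strayA",(.5544,-.195),.155),("strayB",(.502,-.308),.155),("vA",(.519,.325),.125),("vB",(.4454,.295),.125),("LF",(.64,.0515),.11),("LN",(.4324,-.0445),.11)):
        w,a=c.white(c.proj([*g,z])[0]); print(n,nm,a,None if w is None else c.back(w,z).round(4))
go.rel()
T=Cam(ds["top"]); S=Cam(ds["scene"])
a=cv2.resize(T.im[215:275,200:260,::-1],(400,400),interpolation=cv2.INTER_CUBIC); b=cv2.resize(S.im[92:142,310:380,::-1],(560,400),interpolation=cv2.INTER_CUBIC)[:, :400]
for (x,y) in((.5487,.2506),(.4753,.2210)):
    q=((T.proj(ring(x,y,.06,.0245))-[200,215]+.5)*400/60-.5).round().astype(np.int32); cv2.polylines(a,[q],True,(0,255,0),1)
    q=((S.proj(ring(x+.0033,y,.06,.0245))-[310,92]+.5)*8-.5).round().astype(np.int32); cv2.polylines(b,[q],True,(0,255,0),1)
cv2.imwrite("pics/g4.png",np.hstack([cv2.convertScaleAbs(i,alpha=1.5,beta=15) if 0 else i for i in(a,b)]))
```

```text
top strayA 108 [ 0.5544 -0.1955]
top strayB 116 [ 0.5002 -0.3085]
top vA 245 [0.519  0.3248]
top vB 246 [0.4456 0.2954]
top LF 229 [0.6389 0.0514]
top LN 251 [ 0.4326 -0.0437]
scene strayA 137 [ 0.5583 -0.1961]
scene strayB 158 [ 0.5045 -0.3089]
scene vA 134 [0.5225 0.3245]
scene vB 138 [0.4487 0.2955]
scene LF 231 [0.6424 0.0511]
scene LN 260 [ 0.4319 -0.0451]
t 12.17 pos [ 0.5039 -0.3086  0.3097] yaxis deg 0.18 tilt [ 0.0045 -0.0035] F [0.3 0.5 0.1] open 0.0470 grip 0.0
```

View pics/g4.png

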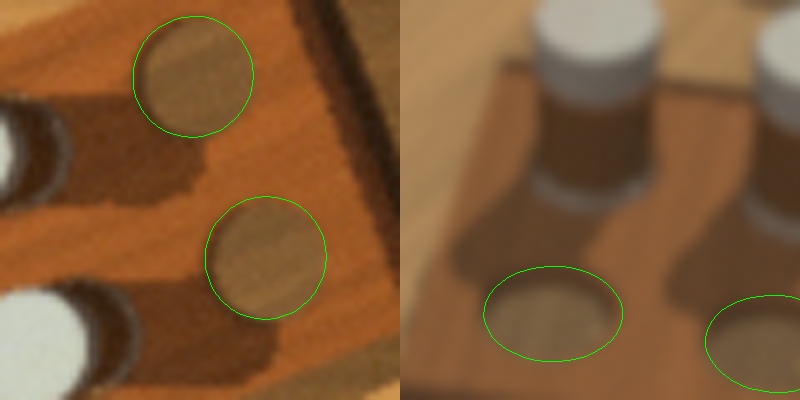

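Call:
{"api": "arm_command", "payload": {
  "increments": [
    {"slide": [0.03,-0.008,0],"spin": -7,"gripper": 0.4},
    {"slide": [0.065,-0.017,0],"spin": -14,"gripper": 0.4},
    {"slide": [0.1,-0.026,0],"spin": -21,"gripper": 0.4},
    {"slide": [0.135,-0.035,0],"spin": -28,"gripper": 0.4},
    {"slide": [0.17,-0.044,0],"spin": -35,"gripper": 0.4},
    {"slide": [0.205,-0.053,0],"spin": -42,"gripper": 0.4},
    {"slide": [0.24,-0.062,0],"spin": -49,"gripper": 0.4},
    {"slide": [0.2646,-0.0685,0],"spin": -56,"gripper": 0.4}
  ]
}}

```text
t: 12.83
tool_pos: [0.4321, -0.0412, 0.3042]
tool_rot: [-0.902, -3.005, -0.001]
contact_force: [0.2, 0.6, 0.3]
opening: 0.0597
grip_force: 0.0
```

Call:
{"api": "arm_command", "payload": {
  "increments": [
    {"slide": [0,0,0],"spin": -7,"gripper": 0.4},
    {"slide": [0,0,0],"spin": -14,"gripper": 0.4},
    {"slide": [0,0,0],"spin": -21,"gripper": 0.4},
    {"slide": [0,0,0.03],"spin": -28,"gripper": 0.4},
    {"slide": [0,0,0.05],"spin": -34,"gripper": 0.4},
    {"slide": [0,0,0.05],"spin": -34,"gripper": 0.4},
    {"slide": [0,0,0.05],"spin": -34,"gripper": 0.4}
  ]
}}

```text
t: 13.42
tool_pos: [0.4325, -0.0432, 0.254]
tool_rot: [0.001, -3.136, -0.002]
contact_force: [0.6, -0.2, 1.1]
opening: 0.06
grip_force: 0.0
```

```bash
python3 go.py .4347 -.0437 .150
```

```text
t 13.42 pos [ 0.4325 -0.0432  0.254 ] yaxis deg 90.03 tilt [-0.0055  0.0016] F [ 0.6 -0.2  1.1] open 0.0600 grip 0.0
slide [-0.0028 -0.0007  0.1039]
```

Call:
{"api": "arm_command", "payload": {
  "increments": [
    {"slide": [-0.0022,-0.0005,0.02],"spin": 0,"gripper": 0.4},
    {"slide": [-0.0022,-0.0005,0.05],"spin": 0,"gripper": 0.4},
    {"slide": [-0.0022,-0.0005,0.08],"spin": 0,"gripper": 0.4},
    {"slide": [-0.0022,-0.0005,0.1],"spin": 0,"gripper": 0.4},
    {"slide": [-0.0022,-0.0005,0.105],"spin": 0,"gripper": 0.4},
    {"slide": [-0.0022,-0.0005,0.105],"spin": 0,"gripper": 0.4},
    {"slide": [-0.0022,-0.0005,0.105],"spin": 0,"gripper": 0.4}
  ]
}}

```text
t: 14.0
tool_pos: [0.4369, -0.0444, 0.1533]
tool_rot: [-0.003, 3.14, -0.001]
contact_force: [-0.0, 0.4, -0.2]
opening: 0.06
grip_force: 0.0
```

Call:
{"api": "arm_command", "payload": {
  "increments": [
    {"slide": [0,0,0],"spin": 0,"gripper": -1},
    {"slide": [0,0,0],"spin": 0,"gripper": -1},
    {"slide": [0,0,0],"spin": 0,"gripper": -1},
    {"slide": [0,0,0],"spin": 0,"gripper": -1}
  ],
  "newtons": 35
}}

```text
t: 14.33
tool_pos: [0.4375, -0.0445, 0.1543]
tool_rot: [-0.005, 3.137, -0.002]
contact_force: [-0.4, 0.8, 7.1]
opening: 0.0438
grip_force: 35.9
```

```bash
python3 go.py
```

```text
t 14.33 pos [ 0.4375 -0.0445  0.1543] yaxis deg 90.17 tilt [ 0.0044 -0.0011] F [-0.4  0.8  7.1] open 0.0438 grip 35.9
```

Call:
{"api": "arm_command", "payload": {
  "increments": [
    {"slide": [0,0,-0.02],"spin": 0,"gripper": -1},
    {"slide": [0,0,-0.055],"spin": 0,"gripper": -1},
    {"slide": [0,0,-0.09],"spin": 0,"gripper": -1},
    {"slide": [-0.003,0.02,-0.115],"spin": 0,"gripper": -1},
    {"slide": [-0.009,0.055,-0.12],"spin": 0,"gripper": -1},
    {"slide": [-0.015,0.095,-0.12],"spin": 0,"gripper": -1},
    {"slide": [-0.021,0.135,-0.12],"spin": 0,"gripper": -1},
    {"slide": [-0.027,0.17,-0.12],"spin": 0,"gripper": -1}
  ]
}}

```text
t: 15.0
tool_pos: [0.4623, 0.1281, 0.2725]
tool_rot: [-0.005, 3.14, 0.001]
contact_force: [0.8, -0.4, -1.1]
opening: 0.0437
grip_force: 36.3
```

Call:
{"api": "arm_command", "payload": {
  "increments": [
    {"slide": [-0.006,0.035,0],"spin": 0,"gripper": -1},
    {"slide": [-0.011,0.07,0],"spin": 0,"gripper": -1},
    {"slide": [-0.015,0.09,0],"spin": 0,"gripper": -1},
    {"slide": [-0.0155,0.0958,0],"spin": 0,"gripper": -1},
    {"slide": [-0.0155,0.0958,0],"spin": 0,"gripper": -1},
    {"slide": [-0.0155,0.0958,0],"spin": 0,"gripper": -1},
    {"slide": [-0.0155,0.0958,0],"spin": 0,"gripper": -1}
  ]
}}

```text
t: 15.58
tool_pos: [0.4775, 0.2207, 0.2716]
tool_rot: [0.003, -3.141, 0.001]
contact_force: [-0.7, 0.3, -1.4]
opening: 0.0439
grip_force: 36.4
```

Run:
```python
from station import imaging
from h import *
import go
d=imaging.get_image("scene"); pickle.dump(d,open("scene5.pkl","wb")); S=Cam(d)
go.rel([.4802,.2213,.17])
z=.1105+.27-.150
for p in((.4785,.221),(.48,.221)): print(S.proj([*p,z]),S.white(S.proj([*p,z])[0]))
w=S.white(S.proj([.479,.221,z])[0])
if w[0] is not None: print(S.back(w[0],z))
b=cv2.resize(S.im[60:140,290:390,::-1],None,fx=6,fy=6,interpolation=cv2.INTER_CUBIC)
q=((S.proj(ring(.4753+.0033,.2210,.06,.0245))-[290,60]+.5)*6-.5).round().astype(np.int32); cv2.polylines(b,[q],True,(0,255,0),1)
q=((S.proj(ring(.4753+.0033,.2210,.12,.022))-[290,60]+.5)*6-.5).round().astype(np.int32); cv2.polylines(b,[q],True,(255,0,0),1)
cv2.imwrite("pics/g5.png",cv2.convertScaleAbs(b,alpha=1.3,beta=10))
```

```text
t 15.63 pos [0.4776 0.2206 0.2717] yaxis deg 90.08 tilt [ 0.     -0.0004] F [ 0.  -0.7 -1.6] open 0.0439 grip 36.4
slide [-0.0026  0.0007  0.1017]
[[328.99220595  78.09305766]] (None, 0)
[[329.50817262  78.29355991]] (None, 0)
```

View pics/g5.png

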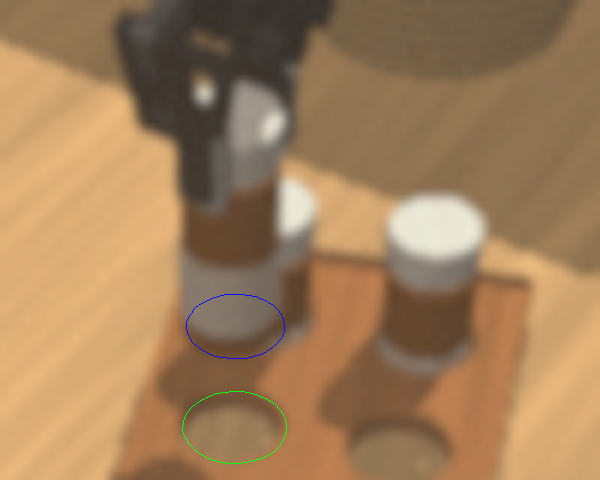

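Call:
{"api": "arm_command", "payload": {
  "increments": [
    {"slide": [-0.0026,0.0007,0.02],"spin": 0,"gripper": -1},
    {"slide": [-0.0026,0.0007,0.04],"spin": 0,"gripper": -1},
    {"slide": [-0.0026,0.0007,0.05],"spin": 0,"gripper": -1},
    {"slide": [-0.0026,0.0007,0.056],"spin": 0,"gripper": -1},
    {"slide": [-0.0026,0.0007,0.062],"spin": 0,"gripper": -1},
    {"slide": [-0.0026,0.0007,0.068],"spin": 0,"gripper": -1},
    {"slide": [-0.0026,0.0007,0.074],"spin": 0,"gripper": -1},
    {"slide": [-0.0026,0.0007,0.078],"spin": 0,"gripper": -1}
  ]
}}

```text
t: 16.3
tool_pos: [0.4803, 0.2224, 0.1935]
tool_rot: [-0.005, 3.141, -0.0]
contact_force: [-0.1, -1.1, -1.0]
opening: 0.044
grip_force: 36.5
```

```bash
python3 go.py .4802 .2213 .169
```

```text
t 16.30 pos [0.4803 0.2224 0.1935] yaxis deg 90.17 tilt [ 0.0002 -0.0002] F [-0.1 -1.1 -1. ] open 0.0440 grip 36.5
slide [ 0.0001 -0.0011  0.0245]
```

Call:
{"api": "arm_command", "payload": {
  "increments": [
    {"slide": [0,-0.0005,0.007],"spin": 0,"gripper": -1},
    {"slide": [0,-0.0005,0.013],"spin": 0,"gripper": -1},
    {"slide": [0,-0.0005,0.018],"spin": 0,"gripper": -1},
    {"slide": [0,-0.0005,0.022],"spin": 0,"gripper": -1},
    {"slide": [0,-0.0005,0.0245],"spin": 0,"gripper": -1},
    {"slide": [0,-0.0005,0.0265],"spin": 0,"gripper": -1},
    {"slide": [0,-0.0005,0.0265],"spin": 0,"gripper": -1}
  ]
}}

```text
t: 16.88
tool_pos: [0.4811, 0.2223, 0.1694]
tool_rot: [-0.006, 3.14, -0.0]
contact_force: [-3.7, -1.9, 8.2]
opening: 0.0437
grip_force: 37.3
```

```bash
python3 go.py .4802 .2213 .169
```

```text
t 16.88 pos [0.4811 0.2223 0.1694] yaxis deg 90.20 tilt [ 0.0014 -0.0001] F [-3.7 -1.9  8.2] open 0.0437 grip 37.3
slide [ 0.0009 -0.001   0.0004]
```

Call:
{"api": "arm_command", "payload": {
  "increments": [
    {"slide": [0,0,0],"spin": 0,"gripper": 0.35},
    {"slide": [0,0,0],"spin": 0,"gripper": 0.35},
    {"slide": [0,0,0],"spin": 0,"gripper": 0.35},
    {"slide": [0,0,0],"spin": 0,"gripper": 0.35},
    {"slide": [0,0,-0.03],"spin": 0,"gripper": 0.35},
    {"slide": [0,0,-0.065],"spin": 0,"gripper": 0.35},
    {"slide": [0,0,-0.1],"spin": 0,"gripper": 0.35},
    {"slide": [0,-0.02,-0.1],"spin": 0,"gripper": 0.35}
  ]
}}

```text
t: 17.55
tool_pos: [0.4833, 0.2045, 0.2759]
tool_rot: [-0.009, 3.128, 0.008]
contact_force: [1.0, 0.3, 1.7]
opening: 0.0577
grip_force: 0.0
```

Call:
{"api": "arm_command", "payload": {
  "increments": [
    {"slide": [-0.03,-0.025,0],"spin": 0,"gripper": 0.4},
    {"slide": [-0.06,-0.053,0],"spin": 0,"gripper": 0.4},
    {"slide": [-0.09,-0.08,0],"spin": 0,"gripper": 0.4},
    {"slide": [-0.12,-0.11,0],"spin": 0,"gripper": 0.4},
    {"slide": [-0.15,-0.14,0],"spin": 0,"gripper": 0.4},
    {"slide": [-0.16,-0.15,0],"spin": 0,"gripper": 0.4},
    {"slide": [-0.16,-0.15,0],"spin": 0,"gripper": 0.4},
    {"slide": [-0.16,-0.15,0],"spin": 0,"gripper": 0.4}
  ]
}}

```text
t: 18.22
tool_pos: [0.6408, 0.0522, 0.2665]
tool_rot: [0.003, -3.14, -0.001]
contact_force: [-0.5, -0.3, -0.4]
opening: 0.0597
grip_force: 0.0
```

```bash
python3 go.py .6413 .0517 .15
```

```text
t 18.22 pos [0.6408 0.0522 0.2665] yaxis deg 90.10 tilt [-0.0015  0.0007] F [-0.5 -0.3 -0.4] open 0.0597 grip 0.0
slide [-0.0007 -0.0005  0.1165]
```

Call:
{"api": "arm_command", "payload": {
  "increments": [
    {"slide": [0.001,-0.0005,0.02],"spin": 0,"gripper": 0.4},
    {"slide": [0.001,-0.0005,0.055],"spin": 0,"gripper": 0.4},
    {"slide": [0.001,-0.0005,0.09],"spin": 0,"gripper": 0.4},
    {"slide": [0.001,-0.0005,0.11],"spin": 0,"gripper": 0.4},
    {"slide": [0.001,-0.0005,0.115],"spin": 0,"gripper": 0.4},
    {"slide": [0.001,-0.0005,0.115],"spin": 0,"gripper": 0.4},
    {"slide": [0.001,-0.0005,0.115],"spin": 0,"gripper": 0.4}
  ]
}}

```text
t: 18.8
tool_pos: [0.6399, 0.053, 0.1536]
tool_rot: [-0.007, 3.14, 0.0]
contact_force: [0.4, -0.3, 0.2]
opening: 0.0598
grip_force: 0.0
```

Call:
{"api": "arm_command", "payload": {
  "increments": [
    {"slide": [0,0,0],"spin": 0,"gripper": -1},
    {"slide": [0,0,0],"spin": 0,"gripper": -1},
    {"slide": [0,0,0],"spin": 0,"gripper": -1},
    {"slide": [0,0,0],"spin": 0,"gripper": -1}
  ],
  "newtons": 35
}}

```text
t: 19.13
tool_pos: [0.6413, 0.0521, 0.1553]
tool_rot: [-0.005, 3.137, 0.001]
contact_force: [-0.1, -0.1, 6.9]
opening: 0.044
grip_force: 36.3
```

Run:
```python
from station import imaging
from h import *
import go
go.rel()
for n in("top","scene"):
    c=Cam(imaging.get_image(n))
    for nm,g,z in(("LN",(.4753,.221),.125),("vA",(.519,.325),.125),("vB",(.4454,.295),.125)):
        w,a=c.white(c.proj([*g,z])[0]); print(n,nm,a,None if w is None else c.back(w,z).round(4))
```

```text
t 19.13 pos [0.6413 0.0521 0.1553] yaxis deg 90.17 tilt [0.0048 0.0004] F [-0.1 -0.1  6.9] open 0.0440 grip 36.3
top LN 250 [0.4744 0.2229]
top vA 247 [0.5189 0.3247]
top vB 244 [0.4455 0.2952]
scene LN 0 None
scene vA 0 None
scene vB 0 None
```

Call:
{"api": "arm_command", "payload": {
  "increments": [
    {"slide": [0,0,-0.02],"spin": 0,"gripper": -1},
    {"slide": [0,0,-0.055],"spin": 0,"gripper": -1},
    {"slide": [0,0,-0.09],"spin": 0,"gripper": -1},
    {"slide": [0.005,0.01,-0.115],"spin": 0,"gripper": -1},
    {"slide": [0.02,0.04,-0.12],"spin": 0,"gripper": -1},
    {"slide": [0.035,0.075,-0.12],"spin": 0,"gripper": -1},
    {"slide": [0.05,0.11,-0.12],"spin": 0,"gripper": -1},
    {"slide": [0.066,0.145,-0.12],"spin": 0,"gripper": -1}
  ]
}}

```text
t: 19.9
tool_pos: [0.5726, 0.1978, 0.2727]
tool_rot: [-0.003, 3.141, 0.0]
contact_force: [0.7, 0.3, -2.3]
opening: 0.0437
grip_force: 36.5
```

Call:
{"api": "arm_command", "payload": {
  "increments": [
    {"slide": [0.014,0.033,0],"spin": 0,"gripper": -1},
    {"slide": [0.022,0.05,0],"spin": 0,"gripper": -1},
    {"slide": [0.023,0.053,0],"spin": 0,"gripper": -1},
    {"slide": [0.023,0.053,0],"spin": 0,"gripper": -1},
    {"slide": [0.023,0.053,0],"spin": 0,"gripper": -1},
    {"slide": [0.023,0.053,0],"spin": 0,"gripper": -1},
    {"slide": [0.023,0.053,0],"spin": 0,"gripper": -1}
  ]
}}

```text
t: 20.48
tool_pos: [0.5507, 0.2486, 0.2721]
tool_rot: [-0.002, 3.142, -0.0]
contact_force: [0.3, -0.7, -2.3]
opening: 0.0439
grip_force: 36.4
```

Run:
```python
from station import imaging
from h import *
import go
d=imaging.get_image("scene"); S=Cam(d)
go.rel([.5513,.25,.17])
z=.12
b=cv2.resize(S.im[60:140,310:410,::-1],None,fx=6,fy=6,interpolation=cv2.INTER_CUBIC)
for r,z in((.0245,.06),(.022,.12)):
    q=((S.proj(ring(.5487+.0033,.2506,z,r))-[310,60]+.5)*6-.5).round().astype(np.int32); cv2.polylines(b,[q],True,(0,255,0),1)
cv2.imwrite("pics/g6.png",cv2.convertScaleAbs(b,alpha=1.3,beta=10))
```

```text
t 20.53 pos [0.5507 0.2486 0.2721] yaxis deg 90.08 tilt [-0.     -0.0002] F [ 0.  -0.3 -2. ] open 0.0437 grip 36.4
slide [-0.0006  0.0014  0.1021]
```

View pics/g6.png

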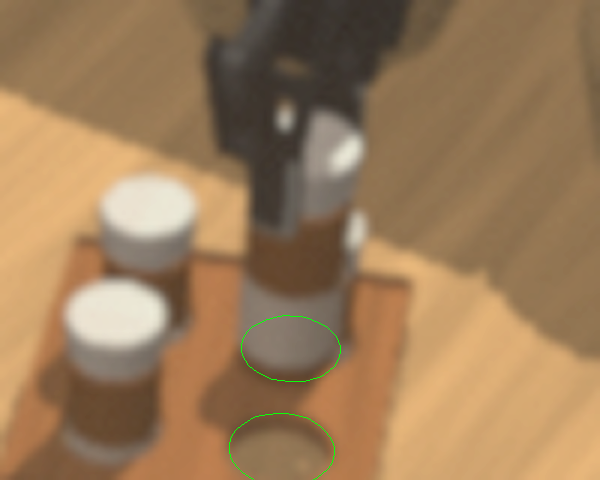

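Call:
{"api": "arm_command", "payload": {
  "increments": [
    {"slide": [-0.0005,0.0006,0.02],"spin": 0,"gripper": -1},
    {"slide": [-0.0005,0.0006,0.04],"spin": 0,"gripper": -1},
    {"slide": [-0.0005,0.0006,0.05],"spin": 0,"gripper": -1},
    {"slide": [-0.0005,0.0006,0.056],"spin": 0,"gripper": -1},
    {"slide": [-0.0005,0.0006,0.062],"spin": 0,"gripper": -1},
    {"slide": [-0.0005,0.0006,0.068],"spin": 0,"gripper": -1},
    {"slide": [-0.0005,0.0006,0.074],"spin": 0,"gripper": -1},
    {"slide": [-0.0005,0.0006,0.078],"spin": 0,"gripper": -1}
  ]
}}

```text
t: 21.2
tool_pos: [0.5508, 0.2504, 0.1941]
tool_rot: [-0.005, 3.141, 0.0]
contact_force: [-0.2, -0.2, -2.1]
opening: 0.0437
grip_force: 36.4
```

```bash
python3 go.py .5513 .2495 .17
```

```text
t 21.20 pos [0.5508 0.2504 0.1941] yaxis deg 90.18 tilt [0.0004 0.0001] F [-0.2 -0.2 -2.1] open 0.0437 grip 36.4
slide [-0.0005 -0.0009  0.0241]
```

Call:
{"api": "arm_command", "payload": {
  "increments": [
    {"slide": [0,-0.0007,0.007],"spin": 0,"gripper": -1},
    {"slide": [0,-0.0007,0.013],"spin": 0,"gripper": -1},
    {"slide": [0,-0.0007,0.018],"spin": 0,"gripper": -1},
    {"slide": [0,-0.0007,0.022],"spin": 0,"gripper": -1},
    {"slide": [0,-0.0007,0.0245],"spin": 0,"gripper": -1},
    {"slide": [0,-0.0007,0.026],"spin": 0,"gripper": -1},
    {"slide": [0,-0.0007,0.026],"spin": 0,"gripper": -1}
  ]
}}

```text
t: 21.78
tool_pos: [0.5516, 0.2497, 0.1705]
tool_rot: [-0.005, 3.14, -0.0]
contact_force: [-2.5, -2.2, 7.6]
opening: 0.0441
grip_force: 37.1
```

```bash
python3 go.py
```

```text
t 21.78 pos [0.5516 0.2497 0.1705] yaxis deg 90.19 tilt [ 0.002  -0.0002] F [-2.5 -2.2  7.6] open 0.0441 grip 37.1
```

Seated. Release, lift, back away to clear both views.

Call:
{"api": "arm_command", "payload": {
  "increments": [
    {"slide": [0,0,0],"spin": 0,"gripper": 0.35},
    {"slide": [0,0,0],"spin": 0,"gripper": 0.35},
    {"slide": [0,0,0],"spin": 0,"gripper": 0.35},
    {"slide": [0,0,0],"spin": 0,"gripper": 0.35},
    {"slide": [0,0,-0.03],"spin": 0,"gripper": 0.35},
    {"slide": [0,0,-0.065],"spin": 0,"gripper": 0.35},
    {"slide": [0,0,-0.1],"spin": 0,"gripper": 0.35},
    {"slide": [0,0,-0.13],"spin": 0,"gripper": 0.35}
  ]
}}

```text
t: 22.45
tool_pos: [0.5507, 0.2497, 0.3003]
tool_rot: [-0.005, 3.141, 0.001]
contact_force: [0.5, 0.7, 0.0]
opening: 0.0576
grip_force: 0.0
```

Call:
{"api": "arm_command", "payload": {
  "increments": [
    {"slide": [0.02,-0.035,0],"spin": 0,"gripper": 0.35},
    {"slide": [0.04,-0.07,0],"spin": 0,"gripper": 0.35},
    {"slide": [0.06,-0.105,0],"spin": 0,"gripper": 0.35},
    {"slide": [0.08,-0.14,0],"spin": 0,"gripper": 0.35},
    {"slide": [0.1,-0.175,0],"spin": 0,"gripper": 0.35},
    {"slide": [0.12,-0.21,0],"spin": 0,"gripper": 0.35},
    {"slide": [0.13,-0.23,0],"spin": 0,"gripper": 0.35},
    {"slide": [0.13,-0.23,0],"spin": 0,"gripper": 0.35}
  ]
}}

```text
t: 23.12
tool_pos: [0.4199, 0.0166, 0.2981]
tool_rot: [0.002, 3.141, -0.002]
contact_force: [-0.3, -0.8, 0.3]
opening: 0.0577
grip_force: 0.0
```

Run:
```python
from station import imaging
from h import *
import go
ds={n:imaging.get_image(n) for n in("top","scene")}
for n,d in ds.items():
    c=Cam(d)
    for nm,g,z in(("strayA",(.5544,-.195),.155),("strayB",(.501,-.308),.155),("L",(.4968,-.169),.155),("M",(.5278,-.2521),.155),("R",(.4452,-.2831),.155),("LF",(.5487,.2506),.125),("LN",(.4744,.2225),.125),("vA",(.519,.325),.125),("vB",(.4454,.295),.125)):
        w,a=c.white(c.proj([*g,z])[0]); print(n,nm,a,None if w is None else c.back(w,z).round(4))
go.rel()
cv2.imwrite("pics/end.png",np.hstack([cv2.resize(ds[n]["frame"][60:320,160:480,::-1],(400,325)) for n in ds]))
```

```text
top strayA 108 [ 0.5544 -0.1955]
top strayB 116 [ 0.5003 -0.3084]
top L 111 [ 0.4968 -0.1685]
top M 114 [ 0.5278 -0.252 ]
top R 1 [ 0.4451 -0.2829]
top LF 242 [0.5496 0.2491]
top LN 247 [0.4745 0.223 ]
top vA 243 [0.519 0.325]
top vB 244 [0.4455 0.2953]
scene strayA 133 [ 0.5584 -0.196 ]
scene strayB 157 [ 0.5041 -0.3088]
scene L 121 [ 0.5   -0.169]
scene M 140 [ 0.5315 -0.2522]
scene R 0 None
scene LF 149 [0.5536 0.2482]
scene LN 141 [0.4775 0.2223]
scene vA 131 [0.5222 0.3241]
scene vB 132 [0.4487 0.2955]
t 23.22 pos [0.4212 0.0188 0.2983] yaxis deg 90.07 tilt [0.001  0.0003] F [-0.2  0.  -0.3] open 0.0578 grip 0.0
```

View pics/end.png

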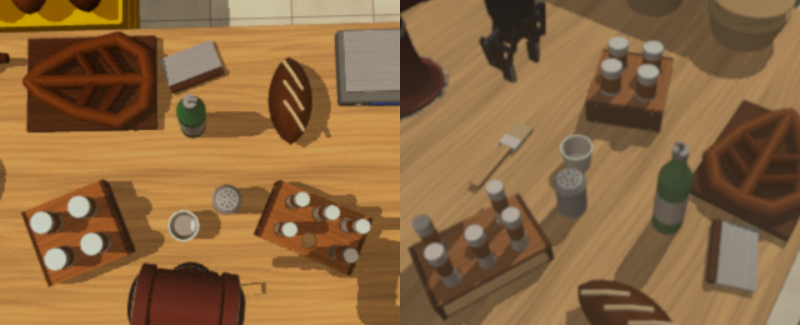

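The final picture shows four vials in the vial rack and five tubes in the tube rack, all upright; tube R at (350,255) is only in the arm's shadow, and the other things on the bench haven't moved. All placements are within about 2 mm of their hole centres.

```bash
python3 -c "
from station import order
print(order.finish_job())"
```

```text
the job is handed in; nothing more can be done
None
```

I moved both stray tubes into the tube rack (holes 3 and 5), put both loose vials in the holes they freed, and handed the job in; in the last pictures all stand upright, about 2 mm or less off their hole centres, and the bystanders look unmoved.

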